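# Find the full tin by feel and slide it home in the feeder's nest

### The job

One of the three closed tins on the bench holds a steel blank and the other two are empty: feel which one is heavy by nudging them, then slide the full tin along the bench into the nest of the blue feeder until it is fully home against the back stop. Keep every tin standing on the bench, never lifted or tipped, and leave the two empties where they stand (a nudge of up to 5 cm does no harm). Do not disturb the screwdriver, the white bottle or the orange bin.

Things in the scene. Friction and masses are not known exactly. Their poses are not given: they have to be found in the camera images.
- tin_red: closed round steel tin with a red lid, 60 mm in diameter, 55 mm tall; origin at the centre of its underside, z up through the lid. It may hold a steel blank (full: about 0.75 to 0.95 kg) or next to nothing (empty: about 0.13 kg)
- tin_yellow: closed round steel tin with a yellow lid, 60 mm in diameter, 55 mm tall; origin at the centre of its underside, z up through the lid. It may hold a steel blank (full: about 0.75 to 0.95 kg) or next to nothing (empty: about 0.13 kg)
- tin_blue: closed round steel tin with a blue lid, 60 mm in diameter, 55 mm tall; origin at the centre of its underside, z up through the lid. It may hold a steel blank (full: about 0.75 to 0.95 kg) or next to nothing (empty: about 0.13 kg)
- nest: fixed loading nest before a blue feeder: U of aluminium walls 30 mm high, no floor. Origin on the mat under the centre of a tin fully home; +x is the way in. Back stop face at x +30 mm; side walls 70 mm apart from x +30 to -15, flaring to 130 mm at x -70; 8 mm thick. Blue housing (150 wide, 75 tall) from x +42 to +127
- nest_mouth (a point): middle of the nest's open mouth, on the mat, 70 mm in front of the nest's origin, on its axis
- mat: dark rubber bench mat under the tins and the nest, 330 mm along x, 760 mm along y, 3 mm thick, fixed; origin at the centre of its underside. Its top is at z = 3 mm
- screwdriver: bystander: screwdriver lying flat beyond the work, about 200 mm long along its x, origin near its middle on the bench
- cleaner: bystander: white bottle, 60 mm in diameter, 150 mm tall, origin at the centre of its underside
- stock_bin: bystander: orange open bin, 100 x 90 mm, 50 mm tall, origin at the centre of its underside
Not all that is in view belongs to the job. What is shaped like the tin_blue but brown is not meant. What is shaped like the tin_red but pink is not meant.

How it is judged:
At the end, for the whole second after the job is handed in: The full tin stands at rest on the bench, home in the nest: its centre within 4 mm of the seated point along the nest's x and within 12 mm across it. The two empty tins stand upright, at rest, each less than 70 mm from where it began (((contact force between tin_red and mat above 4 N and x of tin_red in the frame of nest between -0.004 and 0.004 m and y of tin_red in the frame of nest between -0.012 and 0.012 m and distance of each of tin_yellow, tin_blue from where it was at the start of the episode below 0.07 m) or (contact force between tin_yellow and mat above 4 N and x of tin_yellow in the frame of nest between -0.004 and 0.004 m and y of tin_yellow in the frame of nest between -0.012 and 0.012 m and distance of each of tin_red, tin_blue from where it was at the start of the episode below 0.07 m) or (contact force between tin_blue and mat above 4 N and x of tin_blue in the frame of nest between -0.004 and 0.004 m and y of tin_blue in the frame of nest between -0.012 and 0.012 m and distance of each of tin_red, tin_yellow from where it was at the start of the episode below 0.07 m)) and angle between each of tin_red, tin_yellow, tin_blue's own z axis and vertical below 0.1 rad and linear speed of each of tin_red, tin_yellow, tin_blue below 0.02 m/s); the robot touches nothing.
It fails at once if a tin is lifted off the bench (more than 20 mm) or tipped (more than 25 degrees) (height (world z) of any of tin_red, tin_yellow, tin_blue above 0.023 m or angle between any of tin_red, tin_yellow, tin_blue's own z axis and vertical above 0.44 rad).
It fails at once if the screwdriver, the bottle or the orange bin is shifted by more than 30 mm (distance of any of screwdriver, cleaner, stock_bin from where it was at the start of the episode above 0.03 m).
It also fails if it takes over 64 s, if anything falls off the work surface, if the arm or the gripper's body presses on something with over 40 N, if the wrist force passes 120 N, or if a joint passes its speed limit or range.

### The arm

A 6-joint arm with a two-finger parallel gripper is mounted at the origin on the work surface. World frame = base frame: x ahead of the robot, y to its left, z up, the work surface at z = 0. Lengths are in m, angles in rad, forces in N, time in s.
With the tool pointing down it reaches from about 0.275 to 0.825 m from the base axis. Payload 5.2 kg.
Tool frame: the origin (TCP) lies midway between the tips of the shut fingers; the grasp point (between the pads) lies robot.hold_point_z behind it (robot.hold_point_z is the distance from the TCP to the grasp point, in m); z points along the fingers, y is the line along which they close (so a half turn about z gives the same grasp; the last joint's range is limited). The gripper opens to 93 mm and grips with 3 to 60 N. Pads are 15 mm wide; open, the fingers measure 128 mm over their backs; the gripper's body (75 mm by 188 mm) begins 65 mm behind the grasp point.
Start: joints at [-1.324, 0.259, 1.535, -0, 1.348, -0.203], TCP at [0.239, -0.495, 0.219] pointing down, gripper open.
Joint ranges: [-3.14, 3.14], [-0.91, 2.08], [0.19, 2.58], [-1.22, 4.36], [0.22, 2.71], [-3.12, 3.12]. Speed limits (rad/s): [2.57, 2.57, 3.14, 3.14, 3.14, 3.14].

### API

Orientations are given as a unit quaternion [w, x, y, z].
In Python, from plant import robot gives the robot as it stands. The module is installed in compiled form; this text tells all that it offers.
- The arm moves only by the shell command python3 -m creep 'ROWS'. ROWS is JSON, a list of rows, each a list of 3 entries, a list of its own where there are three numbers: the turn, a rotation vector about the tool's x, y, z as a fraction of full scale, then the shift along the tool's x, y, z as a fraction of full scale, then the opening, from 0 (shut) to 1 (fully open). In form: [[[rx, ry, rz], [x, y, z], grip], ...]. A call has 1 to 5 rows; each row shifts and turns the commanded pose from where the row before left it, along the tool's axes as they then stand; what a row does not reach is not made up. Full scale, the value 1, is 1000 mm for a shift and 2 rad for a turn. A row lasts 1/12 s, in which the tool goes at most 41.7 mm and 7.16 degrees, less where a joint would pass 70% of its speed; a pose out of reach is approached as far as the arm can. A call with a number of a shift or a turn outside -1 to 1 is refused whole. A call with a gripper value outside its range is refused whole. The fingers move at their own pace and stop on an object; the grip force is fixed at half the most. Time passes only in rows, so rows that do not move let the fingers close. It gives the time, the measured TCP pose, the force, the opening and the grip force at its end, in the units of the state.
- robot.state(): the state, without advancing time (a new reading comes with each control period).
- robot.grab_frame(name): name is "side" or "top"; returns a dict with "frame" (400x640x3 uint8, red, green, blue), "K" (3x3 intrinsics, pixels), "R" (3x3) and "t" (3): a world point X has camera coordinates R X + t. Camera axes: x right, y down, z forward; pixel columns grow to the right and rows downward; lengths in m; the calibration is good to about 2 mm. A picture is of the moment at which its call begins. There is no depth.
- robot.sign_off(): hands the job in; it is judged then, once.
The state is a dict: "time": time; "joints": joint angles; "joint_vel": joint speeds; "tau": joint torques, N m; "position": TCP position; "tool_rot": TCP orientation; "contact_force": force on the tool from outside, world axes, zero at the start; "wrist_torque": the same for the moment, N m; "finger_gap": finger opening in m; "gripper_force": force on a finger pad.
Only numpy, scipy, OpenCV 4.12 (cv2) and the standard library are available. Lean on these libraries where they do the work, as an engineer would, in place of code of your own. Each camera call takes 0.05 s, during which the arm holds its last target. There are 200 camera calls.

## Working session

There is one attempt and no reset: what is moved stays moved. The work goes in short steps, Python scripts to look and compute and a shell command to move; the robot and the scene stay as the last step left them, time stands still between calls to the robot, and variables do not carry over. Pictures are saved under pics/ and viewed, at most 10 in all, crops included, and the job is handed in when it is done.

```bash
mkdir -p pics; python3 - <<'E'
from plant import robot
import cv2,numpy as np
s=robot.state();print({k:np.round(v,3).tolist() for k,v in s.items()},robot.hold_point_z)
for n in("top","side"):
    f=robot.grab_frame(n);np.savez(f"{n}0.npz",**f);cv2.imwrite(f"pics/{n}0.png",f["frame"][:,:,::-1])
    print(n,f["K"].round(1).tolist(),(-f["R"].T@f["t"]).round(3),f["R"].round(3).tolist())
E
```

```text
{'time': 0.0, 'joints': [-1.324, 0.259, 1.536, -0.0, 1.348, -0.203], 'joint_vel': [-0.0, 0.001, 0.0, -0.001, -0.002, 0.002], 'tau': [-0.001, -43.731, -28.4, 0.072, 0.041, -0.0], 'position': [0.239, -0.495, 0.218], 'tool_rot': [-0.001, 0.975, 0.223, -0.0], 'contact_force': [-0.015, -0.522, 0.302], 'wrist_torque': [-0.01, 0.052, 0.002], 'gripper_force': 0.0, 'finger_gap': 0.093} 0.0188
top [[389.9, 0.0, 321.2], [0.0, 389.9, 203.8], [0.0, 0.0, 1.0]] [ 0.557 -0.114  1.075] [[0.021, -1.0, -0.009], [-0.997, -0.021, -0.074], [0.073, 0.01, -0.997]]
side [[456.3, 0.0, 320.4], [0.0, 456.3, 188.4], [0.0, 0.0, 1.0]] [0.525 0.887 0.679] [[-0.99, -0.142, 0.003], [-0.078, 0.525, -0.848], [0.118, -0.839, -0.531]]
```

View pics/top0.png

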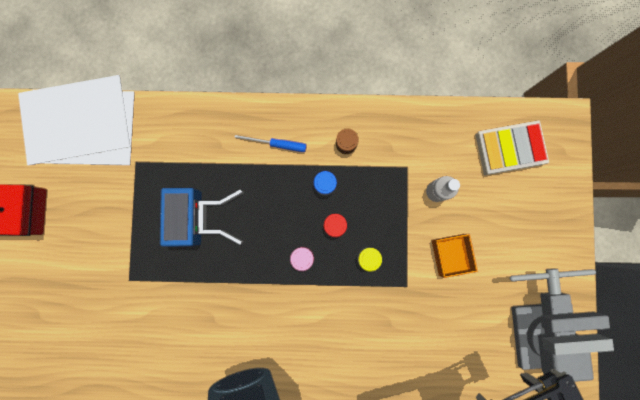

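View pics/side0.png

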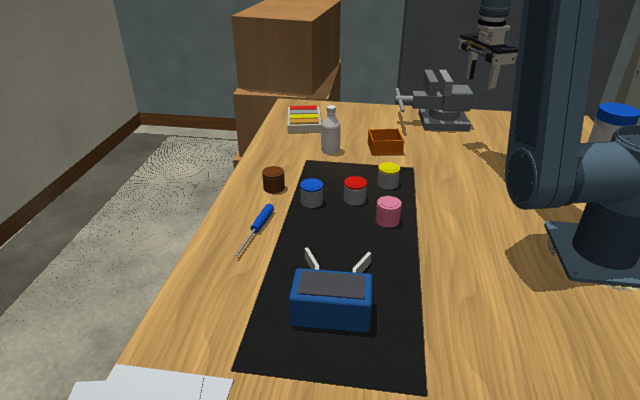

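Top view: blue lid is at (325,183), red at (335,225) and yellow at (370,260). These three are the tins meant: grey steel bodies with lids in the named colours. The decoys are pink all over at (302,259) and brown at (347,140). The nest is at (200,217) and opens to the right (world -y). The bottle is at (445,188), the bin at (455,255) and the screwdriver at (270,143).

```bash
cat > h.py <<'E'
import cv2,numpy as np
def ray(f,px,z):
    K,R,t=f["K"],f["R"],f["t"]; c=-R.T@t
    d=(np.linalg.inv(K)@np.c_[np.atleast_2d(px),np.ones(len(np.atleast_2d(px)))].T).T@R
    return c+d*((z-c[2])/d[:,2])[:,None]
RNG={"red":[((0,190,90),(6,255,255)),((174,190,90),(180,255,255))],"yellow":[((25,150,90),(34,255,255))],"blue":[((102,150,90),(118,255,255))],"pink":[((140,40,90),(172,170,255))]}
def lids(f,roi=(270,165,400,285)):
    hsv=cv2.cvtColor(f["frame"],cv2.COLOR_RGB2HSV);o={}
    for n,rs in RNG.items():
        m=sum(cv2.inRange(hsv,a,b) for a,b in rs)
        if roi:
            k=np.zeros_like(m);x0,y0,x1,y1=roi;k[y0:y1,x0:x1]=1;m=m*k
        c,_=cv2.findContours(m,0,1)
        if not c: continue
        c=max(c,key=cv2.contourArea);e=cv2.fitEllipse(c) if len(c)>4 else None
        o[n]=(e[0],cv2.contourArea(c)) if e else None
    return o
E
python3 - <<'E'
from h import *
f=dict(np.load("top0.npz"));L=lids(f)
for n,(p,a) in L.items():
    g=ray(f,p,.058)[0];print(n,np.round(p,1),a,g.round(4),"diam",2*np.sqrt(a/np.pi)*(1.017)/390)
im=f["frame"];hsv=cv2.cvtColor(im,cv2.COLOR_RGB2HSV)
# nest walls: bright, low-sat
m=cv2.inRange(hsv,(0,0,150),(180,50,255));k=np.zeros_like(m);k[180:255,190:250]=1;m*=k
c,_=cv2.findContours(m,0,1);c=max(c,key=cv2.contourArea);print(cv2.contourArea(c),cv2.boundingRect(c))
ap=cv2.approxPolyDP(c,1.5,True)[:,0].astype(float)
print(np.c_[ap,ray(f,ap,.033)[:,:2]].round(3))
b=cv2.inRange(hsv,(100,120,40),(125,255,255));k[:]=0;k[180:255,150:200]=1
c,_=cv2.findContours(b*k,0,1);c=max(c,key=cv2.contourArea);r=cv2.minAreaRect(c);print(r,ray(f,cv2.boxPoints(r),.078)[:,:2].round(3))
cv2.imwrite("pics/crop.png",cv2.resize(im[160:290,150:410,::-1],None,fx=3,fy=3,interpolation=cv2.INTER_CUBIC))
E
```

```text
red [334.8 225.3] 341.0 [ 0.5768 -0.1402  0.058 ] diam 0.0543361164157105
yellow [369.7 259.2] 421.5 [ 0.4912 -0.2321  0.058 ] diam 0.060410189031064314
blue [324.8 182. ] 395.0 [ 0.6897 -0.1119  0.058 ] diam 0.05848034863360315
pink [301.6 258.6] 440.0 [ 0.489  -0.0558  0.058 ] diam 0.061721680690657955
329.5 (198, 190, 44, 54)
[[2.40e+02 1.90e+02 6.67e-01 1.16e-01]
 [2.19e+02 2.01e+02 6.36e-01 1.71e-01]
 [1.99e+02 2.01e+02 6.35e-01 2.25e-01]
 [1.98e+02 2.26e+02 5.68e-01 2.25e-01]
 [2.00e+02 2.33e+02 5.49e-01 2.19e-01]
 [2.17e+02 2.32e+02 5.53e-01 1.73e-01]
 [2.40e+02 2.43e+02 5.25e-01 1.11e-01]
 [2.39e+02 2.40e+02 5.33e-01 1.14e-01]
 [2.20e+02 2.30e+02 5.58e-01 1.65e-01]
 [2.02e+02 2.29e+02 5.60e-01 2.14e-01]
 [2.02e+02 2.05e+02 6.24e-01 2.17e-01]
 [2.20e+02 2.03e+02 6.31e-01 1.68e-01]
 [2.39e+02 1.93e+02 6.59e-01 1.18e-01]]
((179.5, 217.0), (58.0, 39.0), 90.0) [[0.663 0.313]
 [0.665 0.212]
 [0.516 0.205]
 [0.514 0.305]]
```

View pics/crop.png

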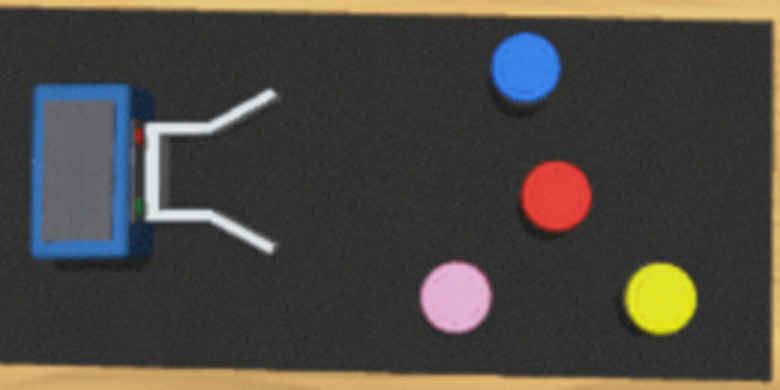

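The enlarged crop confirms three solid-coloured lids on tins: blue (525,67), red (556,197) and yellow (660,298). The pink one at (456,297) is the decoy. The nest axis is near world +y, with its origin at about (0.593, 0.186). The back stop and the mouth tips agree on that. First I turn the tool so that tool x is world +y and tool y is world +x, and shut the fingers.

```bash
python3 -m creep '[[[0,0,-0.062],[0,0,0],0],[[0,0,-0.062],[0,0,0],0],[[0,0,-0.062],[0,0,0],0],[[0,0,-0.062],[0,0,0],0],[[0,0,-0.062],[0,0,0],0]]'; python3 -m creep '[[[0,0,-0.062],[0,0,0],0],[[0,0,-0.062],[0,0,0],0],[[0,0,-0.062],[0,0,0],0],[[0,0,-0.062],[0,0,0],0],[[0,0,0],[0,0,0],0]]'
```

```text
time: 0.52
position: [0.239, -0.495, 0.2181]
tool_rot: [-0.001, 0.859, 0.512, 0.0]
contact_force: [0.1, -0.8, -0.8]
finger_gap: 0.0641
gripper_force: 0.0
time: 0.93
position: [0.239, -0.495, 0.2182]
tool_rot: [-0.0, 0.707, 0.707, 0.0]
contact_force: [0.4, -1.1, -0.1]
finger_gap: 0.0309
gripper_force: 0.0
```

```bash
python3 -m creep '[[[0,0,0],[0.0255,0.0315,0],0],[[0,0,0],[0.0255,0.0315,0],0],[[0,0,0],[0.0255,0.0315,0],0],[[0,0,0],[0.0255,0.0315,0],0],[[0,0,0],[0.0255,0.0315,0],0]]'; python3 -m creep '[[[0,0,0],[0.0255,0.0315,0],0],[[0,0,0],[0.0255,0.0315,0],0],[[0,0,0],[0.0255,0.0315,0],0],[[0,0,0],[0,0,0.04],0],[[0,0,0],[0,0,0.04],0]]';python3 -m creep '[[[0,0,0],[0,0,0.04],0],[[0,0,0],[0,0,0.03],0],[[0,0,0],[0,0,0.02],0],[[0,0,0],[0,0,0.015],0],[[0,0,0],[0,0,0],0]]'
```

```text
time: 1.35
position: [0.3983, -0.3672, 0.2185]
tool_rot: [-0.0, 0.711, 0.704, 0.0]
contact_force: [0.6, -0.3, 0.4]
finger_gap: 0.0009
gripper_force: 0.0
time: 1.77
position: [0.4958, -0.2917, 0.1401]
tool_rot: [0.004, 0.709, 0.705, 0.0]
contact_force: [-0.2, -0.8, -1.3]
finger_gap: 0.0004
gripper_force: 0.0
time: 2.18
position: [0.4899, -0.2905, 0.0298]
tool_rot: [-0.004, 0.71, 0.704, -0.0]
contact_force: [-0.4, 0.5, -1.3]
finger_gap: 0.0005
gripper_force: 0.0
```

```bash
python3 -m creep '[[[0,0,0],[0,0,0],0]]'|grep cont; python3 -m creep '[[[0,0,0],[0.005,0,0],0],[[0,0,0],[0.005,0,0],0],[[0,0,0],[0.005,0,0],0]]'|grep -E 'cont|pos'
python3 -m creep '[[[0,0,0],[0.004,0,0],0]]'|grep -E 'cont|pos'
python3 -m creep '[[[0,0,0],[0.004,0,0],0]]'|grep -E 'cont|pos'
python3 -m creep '[[[0,0,0],[0.004,0,0],0]]'|grep -E 'cont|pos'
python3 -m creep '[[[0,0,0],[0.004,0,0],0]]'|grep -E 'cont|pos'
python3 -m creep '[[[0,0,0],[0.004,0,0],0]]'|grep -E 'cont|pos'
python3 -m creep '[[[0,0,0],[0.004,0,0],0]]'|grep -E 'cont|pos'
```

```text
contact_force: [-0.3, -0.2, 0.3]
position: [0.4929, -0.2776, 0.035]
contact_force: [0.8, 1.1, 0.2]
position: [0.4927, -0.2731, 0.0348]
contact_force: [-0.4, 0.4, 0.2]
position: [0.4928, -0.2694, 0.0346]
contact_force: [-0.4, -0.2, 0.4]
position: [0.4928, -0.2656, 0.0344]
contact_force: [-0.2, -1.2, 1.4]
position: [0.4927, -0.2615, 0.0342]
contact_force: [-0.1, -0.8, 0.6]
position: [0.4926, -0.2574, 0.034]
contact_force: [0.2, -0.7, 0.7]
position: [0.4925, -0.2533, 0.0338]
contact_force: [-0.7, -1.0, 0.7]
```

```bash
python3 - <<'E'
from h import *
from plant import robot
f=robot.grab_frame("top")
for n,v in lids(f).items():print(n,np.round(v[0],1),v[1],ray(f,v[0],.058)[0].round(3))
E
```

```text
red [334.8 225.2] 329.5 [ 0.577 -0.14   0.058]
yellow [359.  257.7] 233.0 [ 0.494 -0.204  0.058]
blue [324.9 182. ] 395.0 [ 0.69  -0.112  0.058]
pink [301.5 258.6] 441.0 [ 0.489 -0.056  0.058]
```

Yellow slid under only about 1 N, so it is empty. Red is next.

```bash
python3 -m creep '[[[0,0,0],[-0.02,0,0],0],[[0,0,0],[0,0,-0.035],0],[[0,0,0],[0,0,-0.03],0],[[0,0,0],[0.0243,0.0282,0],0],[[0,0,0],[0.0243,0.0282,0],0]]'|grep pos;python3 -m creep '[[[0,0,0],[0.0243,0.0282,0],0],[[0,0,0],[0,0,0.03],0],[[0,0,0],[0,0,0.025],0],[[0,0,0],[0,0,0.01],0],[[0,0,0],[0,0,0],0]]'|grep -E 'cont|pos'
python3 -m creep '[[[0,0,0],[0.005,0,0],0],[[0,0,0],[0.005,0,0],0],[[0,0,0],[0.005,0,0],0]]'|grep -E 'cont|pos'
python3 -m creep '[[[0,0,0],[0.004,0,0],0]]'|grep -E 'cont|pos'
python3 -m creep '[[[0,0,0],[0.004,0,0],0]]'|grep -E 'cont|pos'
python3 -m creep '[[[0,0,0],[0.004,0,0],0]]'|grep -E 'cont|pos'
python3 -m creep '[[[0,0,0],[0.004,0,0],0]]'|grep -E 'cont|pos'
python3 -m creep '[[[0,0,0],[0.004,0,0],0]]'|grep -E 'cont|pos'
python3 -m creep '[[[0,0,0],[0.004,0,0],0]]'|grep -E 'cont|pos'
```

```text
position: [0.5498, -0.2267, 0.1009]
position: [0.5748, -0.1994, 0.0304]
contact_force: [-1.2, -0.1, -0.3]
position: [0.5781, -0.1864, 0.0353]
contact_force: [0.3, 0.2, 0.2]
position: [0.578, -0.182, 0.0352]
contact_force: [0.2, 0.9, 0.4]
position: [0.5781, -0.1787, 0.035]
contact_force: [0.6, -5.2, 0.7]
position: [0.5784, -0.1753, 0.035]
contact_force: [1.0, -5.1, 0.9]
position: [0.5785, -0.1715, 0.035]
contact_force: [0.1, -6.5, 1.9]
position: [0.5786, -0.1676, 0.035]
contact_force: [0.5, -5.4, 1.5]
position: [0.5787, -0.1636, 0.035]
contact_force: [0.6, -6.2, 1.9]
```

```bash
python3 - <<'E'
from h import *
from plant import robot
f=robot.grab_frame("top")
for n,v in lids(f).items():print(n,np.round(v[0],1),v[1],ray(f,v[0],.058)[0].round(3))
E
```

```text
yellow [355.1 266.7] 13.5 [ 0.471 -0.195  0.058]
blue [324.1 181.4] 351.0 [ 0.691 -0.11   0.058]
pink [307.5 261.9] 135.0 [ 0.481 -0.071  0.058]
```

Red needs 5 to 6 N against about 1 N for yellow, so red is the full one. I back off, open, and look again to measure red.

```bash
python3 -m creep '[[[0,0,0],[-0.02,0,0],0],[[0,0,0],[0,0,-0.035],0],[[0,0,0],[0,0,-0.035],1],[[0,0,0],[-0.04,0,0],1],[[0,0,0],[-0.04,0,0],1]]'|grep pos;python3 -m creep '[[[0,0,0],[-0.03,0,0],1],[[0,0,0],[0,0,0],1],[[0,0,0],[0,0,0],1],[[0,0,0],[0,0,0],1],[[0,0,0],[0,0,0],1]]'
python3 - <<'E'
from h import *
from plant import robot
f=robot.grab_frame("top");cv2.imwrite("pics/top1.png",cv2.resize(f["frame"][150:290,150:450,::-1],None,fx=2.5,fy=2.5))
for n,v in lids(f).items():print(n,np.round(v[0],1),v[1],ray(f,v[0],.058)[0].round(3))
g=robot.grab_frame("side")
for n,v in lids(g,(250,150,430,260)).items():print(n,np.round(v[0],1),v[1],ray(g,v[0],.058)[0].round(3))
g0=dict(np.load("side0.npz"))
for n,v in lids(g0,(250,150,430,260)).items():print(n,np.round(v[0],1),v[1],ray(g0,v[0],.058)[0].round(3))
E
```

```text
position: [0.5788, -0.2614, 0.1071]
time: 5.53
position: [0.5766, -0.2904, 0.1034]
tool_rot: [-0.001, 0.709, 0.706, 0.0]
contact_force: [0.1, -0.6, 0.2]
finger_gap: 0.049
gripper_force: 0.0
red [328.  225.1] 139.0 [ 0.577 -0.122  0.058]
yellow [358.2 257. ] 169.5 [ 0.496 -0.202  0.058]
blue [324.8 182. ] 396.0 [ 0.69  -0.112  0.058]
pink [301.5 258.5] 442.0 [ 0.489 -0.056  0.058]
red [354.8 185.2] 215.5 [ 0.578 -0.124  0.058]
yellow [390.2 170.9] 117.5 [ 0.488 -0.212  0.058]
blue [311.2 184.1] 209.5 [ 0.691 -0.113  0.058]
pink [387.7 209. ] 313.0 [ 0.491 -0.027  0.058]
red [355. 182.] 207.5 [ 0.578 -0.14   0.058]
yellow [388.5 167.2] 169.5 [ 0.493 -0.233  0.058]
blue [311.2 184.1] 209.5 [ 0.691 -0.113  0.058]
pink [388.3 202.7] 256.5 [ 0.49  -0.054  0.058]
```

View pics/top1.png

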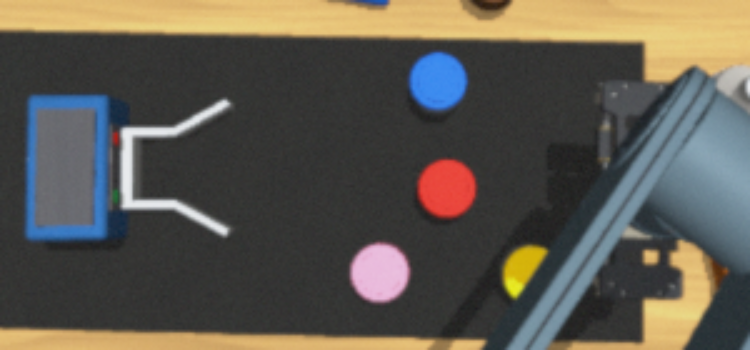

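The picture shows red at (447,188) in the crop, clear of blue and pink, and the arm covers only part of yellow. Both cameras put red at (0.578, -0.123). Next I move over it.

```bash
python3 -m creep '[[[0,0,0],[0.04,0,0],1],[[0,0,0],[0.04,0,0],1],[[0,0,0],[0.04,0,0],1],[[0,0,0],[0.04,0,0],1],[[0,0,0],[0.007,0,0],1]]'|grep pos;python3 -m creep '[[[0,0,0],[0,0,0],1],[[0,0,0],[0,0,0],1],[[0,0,0],[0,0,0],1]]'
```

```text
position: [0.5765, -0.1178, 0.1037]
time: 6.3
position: [0.578, -0.1261, 0.1039]
tool_rot: [0.001, 0.709, 0.705, -0.0]
contact_force: [0.5, 0.3, -0.2]
finger_gap: 0.093
gripper_force: 0.0
```

```bash
python3 -m creep '[[[0,0,0],[0.003,0,0.03],1],[[0,0,0],[0,0,0.02],1],[[0,0,0],[0,0,0.01],1],[[0,0,0],[0,0,0.004],1],[[0,0,0],[0,0,0],1]]';python3 -m creep '[[[0,0,0],[0,0,0],0],[[0,0,0],[0,0,0],0],[[0,0,0],[0,0,0],0],[[0,0,0],[0,0,0],0],[[0,0,0],[0,0,0],0]]';python3 -m creep '[[[0,0,0],[0,0,0],0],[[0,0,0],[0,0,0],0]]'
```

```text
time: 6.72
position: [0.5771, -0.1231, 0.0388]
tool_rot: [-0.001, 0.709, 0.705, -0.0]
contact_force: [-0.6, 0.4, 0.2]
finger_gap: 0.0931
gripper_force: 0.0
time: 7.13
position: [0.578, -0.1222, 0.0404]
tool_rot: [0.001, 0.709, 0.705, 0.0]
contact_force: [0.1, 0.5, -0.6]
finger_gap: 0.0643
gripper_force: 0.0
time: 7.3
position: [0.5776, -0.1221, 0.0402]
tool_rot: [0.0, 0.709, 0.705, -0.0]
contact_force: [-1.4, -0.1, 4.1]
finger_gap: 0.0593
gripper_force: 30.0
```

Red is gripped (gap 59 mm). I slide it level toward the mouth.

```bash
python3 -m creep '[[[0,0,0],[0.005,0.001,0],0],[[0,0,0],[0.01,0.001,0],0],[[0,0,0],[0.01,0.001,0],0],[[0,0,0],[0.01,0.001,0],0],[[0,0,0],[0.01,0.001,0],0]]'|grep -E 'pos|cont';python3 -m creep '[[[0,0,0],[0.01,0.001,0],0],[[0,0,0],[0.01,0.001,0],0],[[0,0,0],[0.01,0.001,0],0],[[0,0,0],[0.01,0.001,0],0],[[0,0,0],[0.01,0.001,0],0]]'|grep -E 'pos|cont'
python3 -m creep '[[[0,0,0],[0.01,0.001,0],0],[[0,0,0],[0.01,0.001,0],0],[[0,0,0],[0.01,0.001,0],0],[[0,0,0],[0.01,0.001,0],0],[[0,0,0],[0.01,0.001,0],0]]'|grep -E 'pos|cont|gap'
python3 -m creep '[[[0,0,0],[0.01,0,0],0],[[0,0,0],[0.01,0,0],0],[[0,0,0],[0.01,0,0],0],[[0,0,0],[0,0,0],0],[[0,0,0],[0,0,0],0]]'
```

```text
position: [0.5838, -0.0784, 0.0403]
contact_force: [0.2, -5.8, 1.4]
position: [0.589, -0.0283, 0.0403]
contact_force: [-0.5, -5.9, 3.2]
position: [0.5942, 0.0217, 0.0403]
contact_force: [-0.6, -6.1, 1.8]
finger_gap: 0.0593
time: 8.97
position: [0.5944, 0.0537, 0.0402]
tool_rot: [0.0, 0.709, 0.705, 0.001]
contact_force: [1.2, 3.1, 3.2]
finger_gap: 0.0588
gripper_force: 30.0
```

```bash
python3 - <<'E'
from h import *
from plant import robot
for n in("side","top"):
    f=robot.grab_frame(n);cv2.imwrite(f"pics/{n}2.png",f["frame"][:,:,::-1])
    for k,v in lids(f,(200,160,420,290)).items():print(n,k,np.round(v[0],1),v[1],ray(f,v[0],.058)[0].round(3))
E
```

```text
side red [341.2 225. ] 304.5 [0.595 0.053 0.058]
side yellow [389.3 170.8] 180.5 [ 0.49  -0.213  0.058]
side blue [329.9 281.4] 255.0 [0.598 0.238 0.058]
side pink [391.3 202.8] 186.5 [ 0.483 -0.055  0.058]
top red [270.2 217.7] 21.0 [0.593 0.029 0.058]
top yellow [362.4 259.6] 424.5 [ 0.49  -0.213  0.058]
top blue [324.8 182. ] 397.0 [ 0.69  -0.112  0.058]
top pink [301.5 258.6] 440.0 [ 0.489 -0.056  0.058]
```

View pics/side2.png

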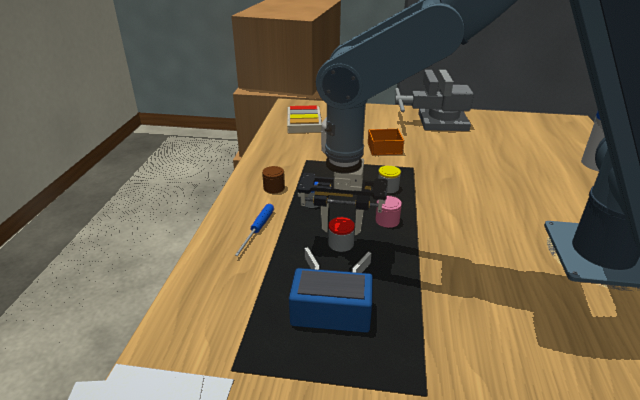

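The side view shows red held upright at (341,225), just before the mouth and lined up with it. Continue in, watching the force.

```bash
python3 -m creep '[[[0,0,0],[0.01,-0.0002,0],0],[[0,0,0],[0.01,-0.0002,0],0],[[0,0,0],[0.01,-0.0002,0],0],[[0,0,0],[0.01,-0.0002,0],0],[[0,0,0],[0.01,-0.0002,0],0]]'|grep -E 'pos|cont';python3 -m creep '[[[0,0,0],[0.01,-0.0002,0],0],[[0,0,0],[0.01,-0.0002,0],0],[[0,0,0],[0.01,-0.0002,0],0],[[0,0,0],[0.01,-0.0002,0],0],[[0,0,0],[0.01,-0.0002,0],0]]'|grep -E 'pos|cont'
python3 -m creep '[[[0,0,0],[0.005,-0.0002,0],0],[[0,0,0],[0.005,-0.0002,0],0],[[0,0,0],[0.005,-0.0002,0],0],[[0,0,0],[0.005,-0.0002,0],0]]'|grep -E 'pos|cont|gap'
python3 -m creep '[[[0,0,0],[0.003,0,0],0],[[0,0,0],[0.003,0,0],0]]'|grep -E 'pos|cont|gap'
python3 -m creep '[[[0,0,0],[0,0,0],0],[[0,0,0],[0,0,0],0]]'
```

```text
position: [0.5935, 0.1002, 0.0404]
contact_force: [0.6, -8.6, 6.1]
position: [0.5928, 0.1502, 0.0405]
contact_force: [-0.6, -8.4, 8.4]
position: [0.5921, 0.1701, 0.0405]
contact_force: [0.1, -9.2, 6.7]
finger_gap: 0.0594
position: [0.592, 0.176, 0.0405]
contact_force: [0.6, -8.8, 7.7]
finger_gap: 0.0595
time: 10.57
position: [0.592, 0.1766, 0.0403]
tool_rot: [0.001, 0.709, 0.705, -0.001]
contact_force: [0.4, -6.0, 5.7]
finger_gap: 0.0592
gripper_force: 30.4
```

```bash
for i in 1; do
python3 -m creep '[[[0,0,0],[0.002,0,0],0],[[0,0,0],[0.002,0,0],0]]'|grep -E 'pos|cont'
python3 -m creep '[[[0,0,0],[0.002,0,0],0]]'|grep -E 'pos|cont'
python3 -m creep '[[[0,0,0],[0.001,0,0],0]]'|grep -E 'pos|cont'
python3 -m creep '[[[0,0,0],[0.001,0,0],0]]'|grep -E 'pos|cont'
python3 -m creep '[[[0,0,0],[0.001,0,0],0]]'|grep -E 'pos|cont'; done
```

```text
position: [0.592, 0.1797, 0.0405]
contact_force: [-0.3, -7.9, 6.2]
position: [0.592, 0.1818, 0.0404]
contact_force: [0.1, -9.5, 7.9]
position: [0.5921, 0.1829, 0.0405]
contact_force: [1.0, -8.2, 7.8]
position: [0.5921, 0.1838, 0.0405]
contact_force: [-1.3, -9.4, 7.3]
position: [0.592, 0.1848, 0.0405]
contact_force: [-0.1, -9.1, 8.0]
```

```bash

python3 -m creep '[[[0,0,0],[0.001,0,0],0]]'|grep -E 'pos|cont'
python3 -m creep '[[[0,0,0],[0.001,0,0],0]]'|grep -E 'pos|cont'
python3 -m creep '[[[0,0,0],[0.001,0,0],0]]'|grep -E 'pos|cont'
python3 -m creep '[[[0,0,0],[0.001,0,0],0]]'|grep -E 'pos|cont'
```

```text
position: [0.5921, 0.1854, 0.0405]
contact_force: [0.0, -11.9, 9.4]
position: [0.5921, 0.1856, 0.0407]
contact_force: [-0.5, -15.8, 10.3]
position: [0.5921, 0.1857, 0.0407]
contact_force: [-0.4, -17.6, 12.0]
position: [0.5921, 0.1859, 0.0408]
contact_force: [-1.3, -21.6, 11.8]
```

The stop shows at y = 0.186 with force rising to 22 N, which matches the measured nest position. Open and rise.

```bash

python3 -m creep '[[[0,0,0],[0,0,0],0.2],[[0,0,0],[0,0,0],1],[[0,0,0],[0,0,0],1],[[0,0,0],[0,0,0],1],[[0,0,0],[0,0,0],1]]'|grep -E 'pos|cont|gap'
python3 -m creep '[[[0,0,0],[0,0,-0.005],1],[[0,0,0],[0,0,-0.015],1],[[0,0,0],[0,0,-0.035],1],[[0,0,0],[0,0,-0.04],1],[[0,0,0],[0,0,-0.04],1]]'
python3 -m creep '[[[0,0,0],[-0.04,0,0],1],[[0,0,0],[-0.04,0,0],1],[[0,0,0],[-0.04,0,0],1],[[0,0,0],[-0.04,0,0],1],[[0,0,0],[-0.03,0,0],1]]'
python3 - <<'E'
from h import *
from plant import robot
for n in("side","top"):
    f=robot.grab_frame(n)
    for k,v in lids(f,(200,160,420,290)).items():print(n,k,np.round(v[0],1),v[1],ray(f,v[0],.058)[0].round(4))
    c=f["frame"][160:290,150:410] if n=="top" else f["frame"][150:350,230:450]
    cv2.imwrite(f"pics/{n}3.png",cv2.resize(c[:,:,::-1],None,fx=3,fy=3,interpolation=2))
E
```

```text
position: [0.5908, 0.192, 0.039]
contact_force: [-0.1, -0.5, -0.3]
finger_gap: 0.0814
time: 12.23
position: [0.5904, 0.1922, 0.1755]
tool_rot: [-0.001, 0.709, 0.706, -0.001]
contact_force: [0.5, 0.1, 0.7]
finger_gap: 0.0927
gripper_force: 0.0
time: 12.65
position: [0.5901, -0.0005, 0.1751]
tool_rot: [0.0, 0.709, 0.705, -0.0]
contact_force: [-0.8, 0.3, -0.2]
finger_gap: 0.0928
gripper_force: 0.0
side red [335.8 262.2] 390.5 [0.5927 0.1809 0.058 ]
side yellow [389.3 170.8] 180.5 [ 0.4902 -0.2126  0.058 ]
side blue [329.9 281.4] 246.0 [0.5976 0.2379 0.058 ]
side pink [388.3 203.4] 260.0 [ 0.4902 -0.0513  0.058 ]
top yellow [362.4 259.6] 428.0 [ 0.4898 -0.2131  0.058 ]
top blue [324.8 182.1] 396.5 [ 0.6896 -0.1118  0.058 ]
top pink [301.5 258.5] 437.0 [ 0.4891 -0.0556  0.058 ]
```

View pics/top3.png

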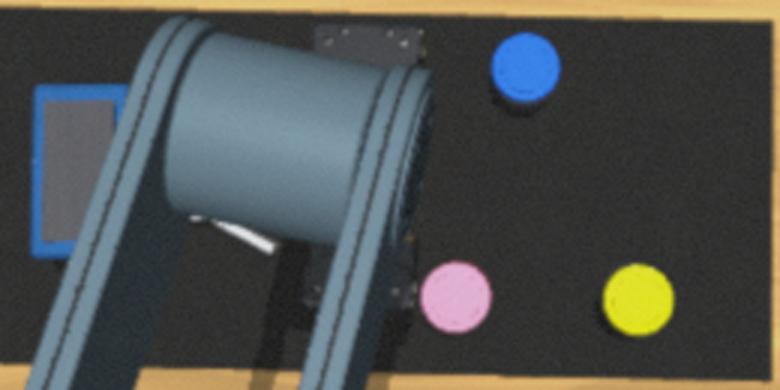

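View pics/side3.png

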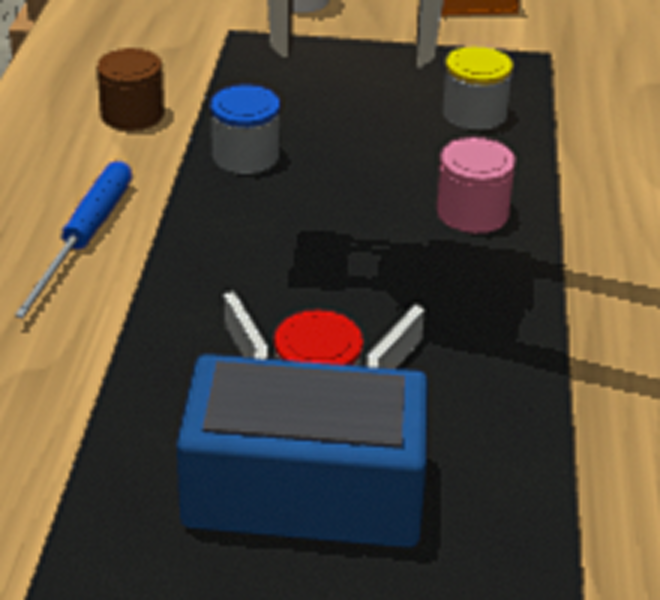

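The side view shows red standing in the nest at (318,340), with its near edge partly hidden by the housing. The top view is blocked by the arm, so I draw back to measure from above.

```bash

python3 -m creep '[[[0,0,0],[-0.04,0,0],1],[[0,0,0],[-0.04,0,0],1],[[0,0,0],[-0.04,0,0],1],[[0,0,0],[-0.04,0,0],1],[[0,0,0],[-0.04,0,0],1]]'|grep pos
python3 -m creep '[[[0,0,0],[-0.04,0,0],1],[[0,0,0],[0,0,0],1],[[0,0,0],[0,0,0],1]]'|grep pos
python3 - <<'E'
from h import *
from plant import robot
f=robot.grab_frame("top")
for k,v in lids(f,(190,160,420,290)).items():print(k,np.round(v[0],1),v[1],ray(f,v[0],.058)[0].round(4))
cv2.imwrite("pics/top4.png",cv2.resize(f["frame"][170:270,150:290,::-1],None,fx=5,fy=5,interpolation=2))
# nest wall edge along axis: subpixel brightness profiles, rows near tin-free
g0=np.load("top0.npz")["frame"].mean(2)
for r in(207,211,217,222,226):print(r,g0[r,194:208].astype(int))
hsv=cv2.cvtColor(f["frame"],cv2.COLOR_RGB2HSV);R=RNG["red"];m=sum(cv2.inRange(hsv,a,b) for a,b in R);k=np.zeros_like(m);k[195:240,190:250]=1
c,_=cv2.findContours(m*k,0,1);c=max(c,key=cv2.contourArea);print(cv2.boundingRect(c),cv2.minEnclosingCircle(c))
E
```

```text
position: [0.5896, -0.1984, 0.1749]
position: [0.5892, -0.2394, 0.1743]
red [211.8 216.9] 349.0 [0.592  0.1816 0.058 ]
yellow [362.1 261.1] 221.0 [ 0.4859 -0.2123  0.058 ]
blue [324.8 182. ] 394.0 [ 0.6899 -0.1118  0.058 ]
pink [301.5 258.5] 442.0 [ 0.4891 -0.0557  0.058 ]
207 [ 82  61  59  54 109 189 227 226 205 115  82  77  60  49]
211 [ 99  60  52  68 149 223 228 227 206 112  80  77  67  47]
217 [ 83  56  50  69 149 223 226 226 204 110  82  78  62  49]
222 [ 84  55  52  68 148 224 227 227 206 109  81  78  61  50]
226 [ 84  65  64  68 149 221 227 227 201 100  81  76  61  51]
(202, 206, 21, 23) ((211.5, 217.0), 11.543496131896973)
```

View pics/top4.png

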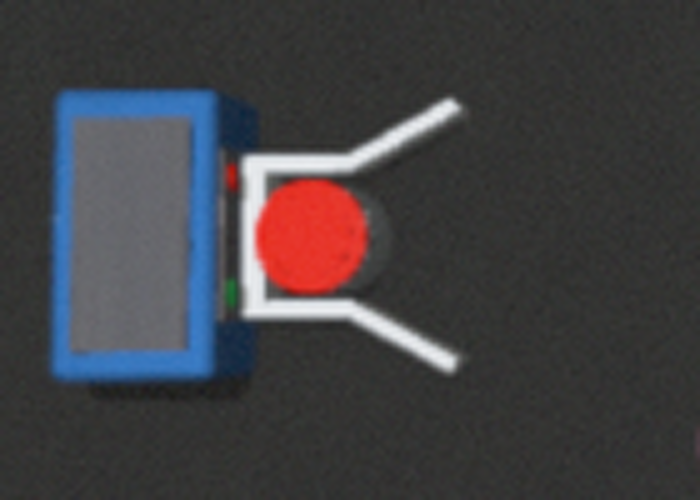

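From above, red at (211.8,216.9) reads y ≈ 0.181, while the back stop face at column 202.5 implies 0.185 at home. It may be about 4 mm short, so I press it home from behind with shut fingers, low down.

```bash

python3 -m creep '[[[0,0,0],[0.04,0,0],0],[[0,0,0],[0.04,0,0],0],[[0,0,0],[0.04,0,0],0],[[0,0,0],[0.04,0,0],0],[[0,0,0],[0.04,0,0],0]]'|grep pos
python3 -m creep '[[[0,0,0],[0.04,0,0],0],[[0,0,0],[0.04,0,0],0],[[0,0,0],[0.04,0.002,0],0],[[0,0,0],[0.009,0,0],0],[[0,0,0],[0,0,0],0]]'|grep pos
python3 -m creep '[[[0,0,0],[0,0,0],0],[[0,0,0],[0,0,0],0],[[0,0,0],[0,0,0],0],[[0,0,0],[0,0,0.04],0],[[0,0,0],[0,0,0.04],0]]'
python3 -m creep '[[[0,0,0],[0,0,0.035],0],[[0,0,0],[0,0,0.02],0],[[0,0,0],[0,0,0.01],0],[[0,0,0],[0,0,0],0],[[0,0,0],[0,0,0],0]]'
```

```text
position: [0.5894, -0.0338, 0.1749]
position: [0.5916, 0.0963, 0.1749]
time: 14.72
position: [0.5958, 0.089, 0.0968]
tool_rot: [0.003, 0.71, 0.704, 0.003]
contact_force: [1.0, 0.4, -1.1]
finger_gap: 0.0014
gripper_force: 0.0
time: 15.13
position: [0.5935, 0.0898, 0.0301]
tool_rot: [0.0, 0.709, 0.705, 0.0]
contact_force: [0.3, 0.1, 0.2]
finger_gap: 0.0006
gripper_force: 0.0
```

```bash

python3 -m creep '[[[0,0,0],[0.01,0,0],0],[[0,0,0],[0.01,0,0],0],[[0,0,0],[0.01,0,0],0],[[0,0,0],[0.01,0,0],0],[[0,0,0],[0.004,0,0],0]]'|grep -E 'pos|cont'
for i in 1; do
python3 -m creep '[[[0,0,0],[0.003,0,0],0]]'|grep -E 'pos|cont'
python3 -m creep '[[[0,0,0],[0.002,0,0],0]]'|grep -E 'pos|cont'
python3 -m creep '[[[0,0,0],[0.002,0,0],0]]'|grep -E 'pos|cont'
python3 -m creep '[[[0,0,0],[0.002,0,0],0]]'|grep -E 'pos|cont'
python3 -m creep '[[[0,0,0],[0.002,0,0],0]]'|grep -E 'pos|cont'
python3 -m creep '[[[0,0,0],[0.002,0,0],0]]'|grep -E 'pos|cont'
done
```

```text
position: [0.5933, 0.1372, 0.0305]
contact_force: [-0.7, -0.5, -1.0]
position: [0.5931, 0.1394, 0.0301]
contact_force: [-0.3, -0.8, 0.0]
position: [0.5931, 0.1408, 0.0298]
contact_force: [-0.6, 0.4, 1.0]
position: [0.5931, 0.1422, 0.0297]
contact_force: [-0.8, -0.2, -0.1]
position: [0.5931, 0.1437, 0.0296]
contact_force: [-0.2, -4.3, 1.2]
position: [0.5933, 0.1443, 0.0297]
contact_force: [1.2, -10.4, 1.8]
position: [0.5937, 0.1447, 0.0298]
contact_force: [1.0, -16.4, 2.9]
```

The tin resists beyond sliding friction at once: 16 N with almost no motion. TCP 0.1447 plus the 0.0405 offset seen in the nudge gives a centre of 0.185, so it is against the stop. One firmer press, then retreat and compare.

```bash

python3 -m creep '[[[0,0,0],[0.002,0,0],0],[[0,0,0],[0.002,0,0],0]]'|grep -E 'pos|cont'
python3 -m creep '[[[0,0,0],[-0.01,0,0],0],[[0,0,0],[-0.03,0,0],0],[[0,0,0],[-0.02,0,0],0],[[0,0,0],[0,0,-0.04],0],[[0,0,0],[0,0,-0.04],0]]'|grep pos
python3 -m creep '[[[0,0,0],[0,0,-0.04],0],[[0,0,0],[-0.04,0,-0.01],0],[[0,0,0],[-0.04,0,0],0],[[0,0,0],[-0.04,0,0],0],[[0,0,0],[-0.04,0,0],0]]'|grep pos
python3 -m creep '[[[0,0,0],[-0.04,0,0],0],[[0,0,0],[-0.04,0,0],0],[[0,0,0],[-0.04,0,0],0],[[0,0,0],[0,0,0],0],[[0,0,0],[0,0,0],0]]'|grep -E 'pos|cont'
python3 - <<'E'
from h import *
from plant import robot
f=robot.grab_frame("top");hsv=cv2.cvtColor(f["frame"],cv2.COLOR_RGB2HSV)
for k,v in lids(f,(190,160,420,290)).items():print(k,np.round(v[0],1),v[1],ray(f,v[0],.058)[0].round(4))
# edges along nest axis row 217: lid at z .058, stop face at z .033
g=f["frame"].astype(int);print(g[217,196:228].tolist())
print("stop face y",ray(f,[202.55,217],.033)[0][1],[ (c,round(ray(f,[c,217],.058)[0][1],4)) for c in(200,201,223,224)])
E
```

```text
position: [0.5952, 0.1453, 0.0305]
contact_force: [2.0, -28.9, 6.2]
position: [0.5905, 0.0902, 0.1077]
position: [0.592, -0.0695, 0.1604]
position: [0.591, -0.1906, 0.1592]
contact_force: [0.4, -0.1, -0.2]
red [211.6 216.6] 344.0 [0.5926 0.1822 0.058 ]
yellow [363.1 267.1] 100.5 [ 0.4707 -0.2153  0.058 ]
blue [324.8 182. ] 396.0 [ 0.6897 -0.1118  0.058 ]
pink [297.3 256.3] 226.5 [ 0.4945 -0.0446  0.058 ]
[[48, 49, 49], [66, 65, 69], [143, 146, 150], [218, 210, 214], [224, 167, 167], [226, 74, 72], [222, 48, 37], [216, 48, 38], [224, 47, 36], [228, 52, 44], [226, 45, 37], [226, 50, 38], [225, 47, 34], [226, 51, 40], [226, 47, 40], [227, 53, 43], [227, 52, 42], [226, 51, 41], [226, 49, 39], [226, 52, 40], [226, 49, 37], [226, 51, 41], [226, 54, 43], [223, 52, 43], [221, 54, 46], [223, 56, 43], [205, 59, 53], [121, 65, 64], [73, 68, 69], [65, 69, 66], [65, 67, 67], [64, 63, 65]]
stop face y 0.21375053296928487 [(200, np.float64(0.2126)), (201, np.float64(0.2099)), (223, np.float64(0.1523)), (224, np.float64(0.1497))]
```

The edges put the lid centre at y = 0.1824 against a home of 0.1838, so red is within about 1.5 mm, and 29 N against the stop no longer moved it. Yellow has shifted by about 2 cm and blue by nothing, and the gripper is clear of everything. I hand the job in.

```bash
python3 -c "
from plant import robot
print(robot.sign_off())"
```

```text
the job is handed in; nothing more can be done
None
```

The red tin was the full one (5–6 N to slide, against about 1 N for yellow; blue was not nudged), and it now stands in the nest against the back stop, about 1.5 mm from the seated point by the last picture; the job is handed in, and no verdict came back.

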